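# Slide a painted panel under the spring clip of a holding board

### The arm

A 6-joint arm with a two-finger parallel gripper is mounted at the origin on the work surface. World frame = base frame: x ahead of the robot, y to its left, z up, the work surface at z = 0. Lengths are in mm, angles in rad, forces in N, time in s.
With the tool pointing down it reaches from about 350 to 925 mm from the base axis. Payload 6.4 kg.
Tool frame: the origin (TCP) lies midway between the tips of the shut fingers; the grasp point (between the pads) lies 19 mm behind it; z points along the fingers, y is the direction in which the jaws open and shut (so a half turn about z gives the same grasp; the last joint's range is limited). The gripper opens to 94 mm and grips with 3 to 60 N. Pads are 16 mm wide; open, the fingers measure 119 mm over their backs; the gripper's body (75 mm by 177 mm) begins 78 mm behind the grasp point.
Start: joints at [0.961, 0.245, 1.558, -0, 1.339, -0.174], TCP at [274.387, 589.259, 205.455] pointing down, gripper open.
Joint ranges: [-3.13, 3.13], [-1.02, 2.26], [0.13, 2.54], [-0.95, 4.09], [0.21, 2.88], [-2.74, 2.74]. Speed limits (rad/s): [2.57, 2.57, 3.14, 3.14, 3.14, 3.14].

### API

Orientations are given as a unit quaternion [x, y, z, w].
In Python, from cell import ctrl gives the robot as it stands.
- The arm moves only by the shell command python3 -m crank 'ROWS' [FORCE]. ROWS is JSON, a list of rows, each a list of 7 numbers: the turn, a rotation vector about the tool's x, y, z in units of 2 rad (1.0 is 2 rad), then the shift along the tool's x, y, z in units of 0.5 m (1.0 is 0.5 m), then the opening, from -1 (shut) to 1 (fully open). In form: [[ax, ay, az, tx, ty, tz, jaw], ...]. A call has 1 to 10 rows; each row is the pose to reach, as a shift and turn from the pose measured when the call began, along the tool's axes at that moment; what a row does not reach only later rows make up. A row lasts 1/10 s, in which the tool goes at most 50 mm and 8.59 degrees, less where a joint would pass 70% of its speed; a pose out of reach is approached as far as the arm can. A call with a number of a shift or a turn outside -1 to 1 is refused whole. A call with a gripper value outside its range is refused whole. The fingers move at their own pace and stop on an object; FORCE is the grip in N (left out, the last holds). Time passes only in rows, so rows that repeat a pose let the fingers close. It gives the time, the measured TCP pose, the force and the opening at its end, in the units of the state.
- ctrl.sense(): the state, without advancing time (a new reading comes with each control period).
- ctrl.read_camera(name): name is "side" or "top" or "wrist"; returns (picture, depth): 400x640x3 uint8, blue, green, red; 400x640 float32, mm along the optical axis (not along the pixel's ray), 0 where there is no reading.
- ctrl.camera_params(name): a dict with "vertical_fov" (degrees; the focal length in pixels is half the picture's height over the tangent of half this angle, whatever the lens; pixels are square), "cx", "cy" (the principal point, pixels), "dist_coeffs" ([k1, k2, p1, p2, k3] as OpenCV has them; the pictures are not rectified), "position" and "orientation" of the camera in the world. Camera axes: x right, y down, z forward; pixel columns grow to the right and rows downward; lengths in mm; the calibration is good to about 2 mm. A picture is of the moment at which its call begins: read the wrist's pose just before it. camera_params takes no time and is no camera call; for the wrist camera it gives the pose at the moment of the call.
- ctrl.sign_off(): hands the job in, once; it reports no verdict.
The state is a dict: "t": time; "qpos": joint angles; "qvel": joint speeds; "effort": joint torques, N m; "eef_pos": TCP position; "tool_rot": TCP orientation; "ft_force": force on the tool from outside, world axes, zero at the start; "ft_torque": the same for the moment, N m; "opening": finger opening in mm.
Only numpy, scipy, OpenCV 4.12 (cv2) and the standard library are available. Lean on these libraries where they do the work, as an engineer would, in place of code of your own. Each camera call takes 0.05 s, during which the arm holds its last target.

### The job

Fix the little painted panel on its holding board: with one fingertip hold down the red thumb bar so that the spring clip stays open, and with the other fingertip push the panel along the channel, beneath the clip's pad, until it is fully home against the end stop. Then let go of the thumb bar so that the clip shuts on the panel. Only press and push: the panel must not be lifted or tipped, and the paint tubes, brush, knife, mug and jar must be left where they are.

Things in the scene. Friction and masses are not known exactly. Their poses are not given: they have to be found in the camera images.
- board: Fixed wooden board, 195 x 103 mm, its bed 18 mm above the table. +x: the way the panel is pushed; +y: to the side of the red thumb bar; z up. Origin: at table level, on the channel's middle line. All mm below in this frame. The bed covers x -110 to 85, y -45 to 58. Side rails, 8 mm above the bed, inner faces at y = +/-31.5, run from x = -45 to 70.
- stop (a point): Point on the bed (18 mm above the table), on the channel's middle line, at the foot of the end stop's face (board x = +70 mm). The stop is 12 mm high; a panel that is fully home touches it.
- hinge (a point): Point on the clip's hinge shaft, board x = 0, y = +46 mm, 14 mm above the bed. The shaft runs along the board's x; steel parts beside it reach 22 mm above the bed, the clip's arm (at x = 45 to 60, y = 0 to 46 mm) about 40 mm when open.
- panel: Loose painted wooden panel (blue sky, white mountains, yellow field), 80 mm along x, 60 mm along y, 12 mm thick, about 45 g, flat on the bed between the rails, its x along the board's. Origin: centre of its underside. Starts wholly before the pad; fully home, its origin is 40 mm short of the stop (board x = +30 mm).
- thumb_bar (a point): Red plate of the clip, 105 mm along x, 42 along y, 3 thick, overhanging the table beside the board. The point: centre of its top face, at rest level, 14 mm above the bed, over board x -100 to 5, y 50 to 92 mm. Pressed down, it turns about the shaft and lifts the pad; 32 mm out from the shaft (y = 78) its top is then about 5 mm above the bed at 0.28 rad of the clip, 3.5 mm at its stop.
- clip_pad (a point): Black rubber pad at the end of the clip's arm: a cylinder 10 mm in diameter, 15 mm long along x, over the channel's middle line, from board x = +45 to +60 mm. The point: its centre. At rest its underside is 5 mm above the bed, so that it bars the 12 mm panel's way.
- clip (a joint): Angle of the spring clip, rad: 0 shut (at rest, empty), 0.34 fully open (thumb bar at its stop). The pad clears the panel above about 0.16 and rests on its top at about 0.15. The spring shuts it whenever the bar is let go: 0.10 N m at 0, 0.27 N m fully open (about 8 N of finger force 32 mm out).
- tube_orange: Bystander: orange paint tube lying on its side, about 135 x 30 x 30 mm. Leave alone.
- tube_blue: Bystander: blue paint tube, same size. Leave alone.
- tube_green: Bystander: green paint tube, same size. Leave alone.
- brush: Bystander: paint brush lying on the table. Leave alone.
- palette_knife: Bystander: flat painter's knife lying on the table. Leave alone.
- mug: Bystander: white ceramic mug, 72 mm across, 75 mm high. Leave alone.
- jar: Bystander: amber glass jar with black lid, 56 mm across, 70 mm high. Leave alone.
Things that resemble listed ones, but are neither listed nor needed, are in the scene too. Of the things that look like the panel, the largest one is meant.

How it is judged (in metres and radians):
On the way, in this order (a step that is already met when the one before it is completed fails the run):
1. a fingertip holds the thumb bar down and the clip stands open, the panel still outside (value of joint clip above 0.165 rad and contact force between the fingers and clip_c0 above 1 N and x of panel in the frame of board below 0.008 m), for 0.1 s.
2. a fingertip is pushing the panel in beneath the open clip while the thumb bar is held down (value of joint clip above 0.156 rad and contact force between the fingers and clip_c0 above 1 N and contact force between the fingers and panel above 0.03 N and x of panel in the frame of board above 0.012 m).
3. the panel is home against the stop, the thumb bar still held down by a fingertip (value of joint clip above 0.156 rad and contact force between the fingers and clip_c0 above 1 N and x of panel in the frame of board above 0.027 m), for 0.1 s.
At the end, for the whole second after the job is handed in: The panel lies flat in the channel within 3.5 mm of the end stop, at rest, and the clip has shut on it (0.12 to 0.185 rad, its pad pressing on the panel with more than 1 N) (x of panel in the frame of board between 0.0265 and 0.033 m and z of panel in the frame of board between 0.015 and 0.021 m and value of joint clip between 0.12 and 0.185 rad and contact force between clip_c1 and panel above 1 N and linear speed of panel below 0.01 m/s); the robot touches nothing.
It fails at once if the panel is lifted (8 mm) or tipped (0.2 rad) (z of panel in the frame of board above 0.026 m or angle between panel's own z axis and vertical above 0.2 rad).
It fails at once if a bystander is moved by more than 20 mm (distance of any of tube_orange, tube_blue, tube_green, brush, palette_knife, mug, jar from where it was at the start of the episode above 0.02 m).
It also fails if it takes over 38 s, if anything falls off the work surface, if the arm or the gripper's body presses on something with over 40 N, if the wrist force passes 120 N, or if a joint passes its speed limit or range.

## Working session

There is one attempt and no reset: what is moved stays moved. The work goes in short steps, Python scripts to look and compute and a shell command to move; the robot and the scene stay as the last step left them, time stands still between calls to the robot, and variables do not carry over. Pictures are saved under pics/ and viewed, and the job is handed in when it is done.

```bash
ls; mkdir -p pics; python3 - <<'E'
from cell import ctrl
import cv2
s=ctrl.sense(); print(s)
for n in ("top","side","wrist"):
    p=ctrl.camera_params(n); print(n,p)
    im,d=ctrl.read_camera(n); cv2.imwrite(f"pics/{n}0.png",im)
    import numpy as np; np.savez(f"{n}0.npz",im=im,d=d)
E
```

```text
pics
{'t': 0.0, 'qpos': array([ 9.60869377e-01,  2.45784902e-01,  1.55897061e+00, -3.52653139e-05,
        1.33867367e+00, -1.74088624e-01]), 'qvel': array([ 0.0008393 , -0.00180261, -0.00092307, -0.00020746,  0.00020796,
        0.00047216]), 'effort': array([-2.55722698e-04, -4.15831411e+01, -3.14600909e+01,  6.84499880e-02,
        3.32321541e-02, -1.53660981e-04]), 'eef_pos': array([274.07108142, 588.75560813, 204.38734044]), 'tool_rot': array([ 2.16194401e-01,  9.76349905e-01, -8.55164494e-04, -3.34964097e-04]), 'ft_force': array([-0.35399199, -0.56798171, -0.21359125]), 'ft_torque': array([ 0.02055249,  0.01526058, -0.03959656]), 'opening': 93.51977255208294}
top {'vertical_fov': 44.51618711961758, 'cx': 327.8222499621911, 'cy': 189.50848587157785, 'dist_coeffs': array([-0.02919463,  0.        ,  0.        ,  0.        ,  0.        ]), 'position': array([ 328.36169736,    8.76513223, 1357.28430677]), 'orientation': array([-0.70026609,  0.70797112, -0.06793896,  0.06155154])}
side {'vertical_fov': 53.93070242005766, 'cx': 321.29543525577566, 'cy': 200.78678503818742, 'dist_coeffs': array([-0.01235933,  0.        ,  0.        ,  0.        ,  0.        ]), 'position': array([ 389.70540043, -835.79728226,  583.51974998]), 'orientation': array([ 0.87080153, -0.08662273,  0.05591681, -0.48070209])}
wrist {'vertical_fov': 67.8730483293283, 'cx': 323.658838271134, 'cy': 193.57206148079, 'dist_coeffs': array([-0.01774468,  0.        ,  0.        ,  0.        ,  0.        ]), 'position': array([200.40664696, 623.78113534, 383.13384155]), 'orientation': array([0.83500403, 0.53203947, 0.0752668 , 0.11847862])}
```

View pics/top0.png

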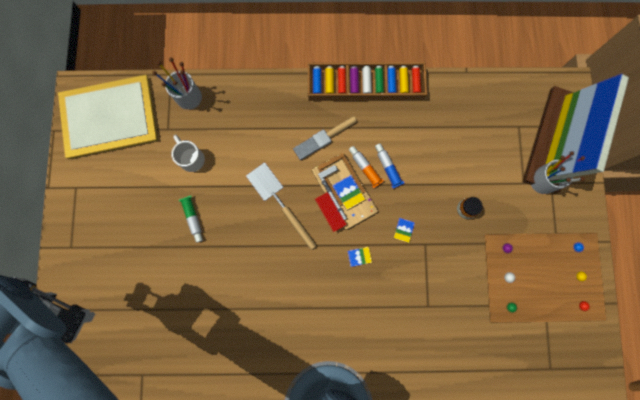

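View pics/side0.png

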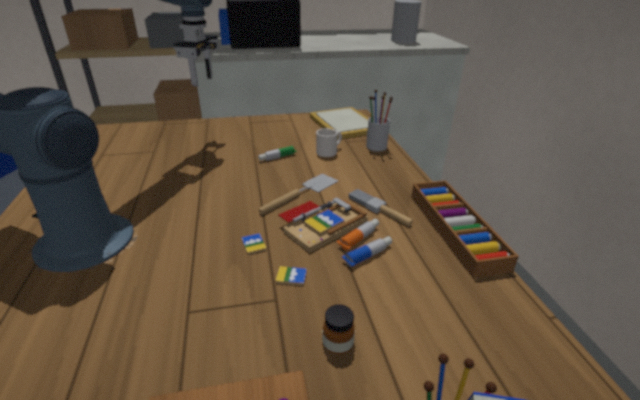

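View pics/wrist0.png

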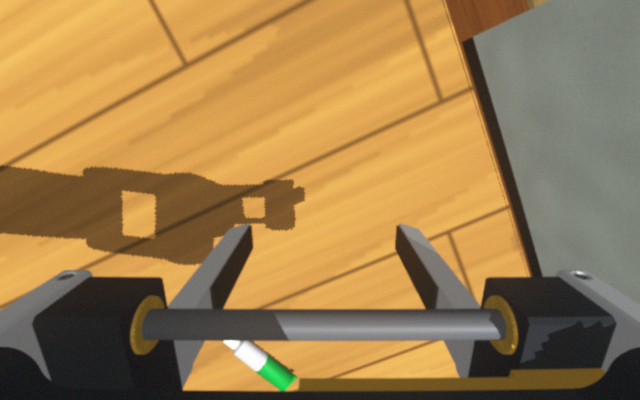

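Candidates for the panel in the top view: the one on the board at (349,190), and small ones on the table at (403,230) and (360,257). The one on the board is the largest, so I'll check it in a close crop.

```bash
python3 - <<'E'
import cv2,numpy as np
im=np.load("top0.npz")["im"]
c=im[145:275,290:420]; cv2.imwrite("pics/crop0.png",cv2.resize(c,None,fx=4.5,fy=4.5,interpolation=cv2.INTER_CUBIC))
im=np.load("side0.npz")["im"]
c=im[165:290,235:400]; cv2.imwrite("pics/crop1.png",cv2.resize(c,None,fx=4.5,fy=4.5,interpolation=cv2.INTER_CUBIC))
E
```

```text
(no output)
```

View pics/crop0.png

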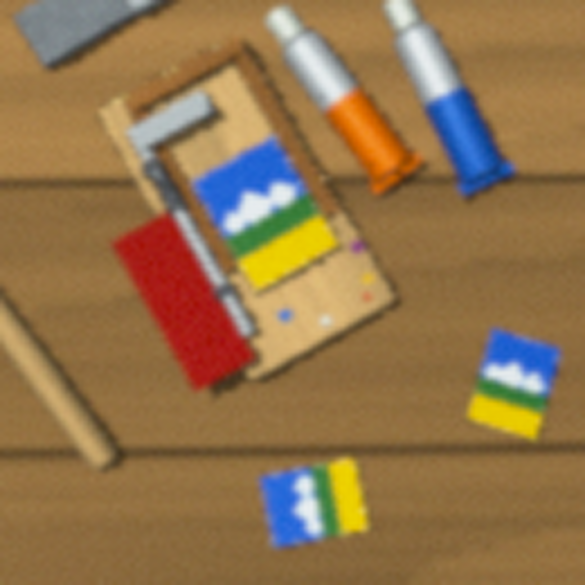

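View pics/crop1.png

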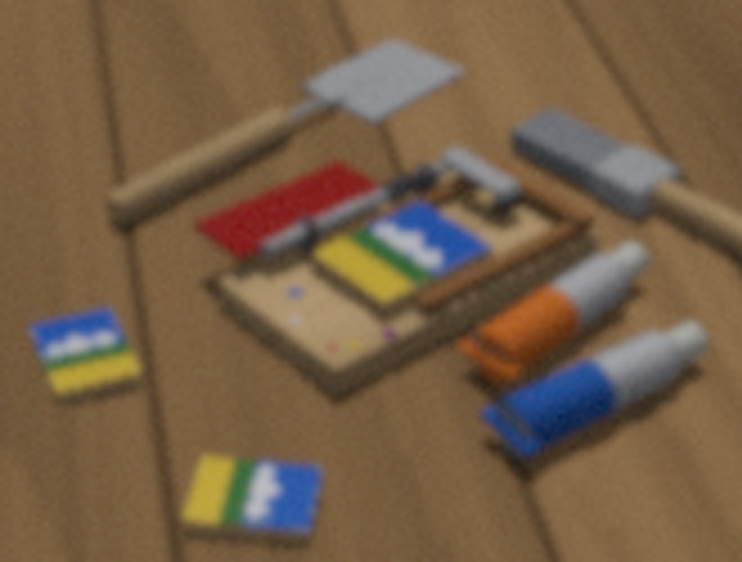

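In the crop, the panel on the board (349,190) is clearly the largest. The two table pieces are about 60% of its size. The red bar is at (330,211), the clip's arm at (327,171), and board +x points up and to the left. Next I'll measure.

```bash
cat > h.py <<'E'
import numpy as np,cv2
from scipy.spatial.transform import Rotation as R
def K(p,h=400):
    f=h/2/np.tan(np.radians(p["vertical_fov"]/2)); return np.array([[f,0,p["cx"]],[0,f,p["cy"]],[0,0,1]])
def cast(p,uv,z):
    uv=np.asarray(uv,float).reshape(-1,1,2)
    n=cv2.undistortPoints(uv,K(p),p["dist_coeffs"]).reshape(-1,2)
    d=R.from_quat(p["orientation"]).apply(np.c_[n,np.ones(len(n))]); o=p["position"]
    return o+d*((z-o[2])/d[:,2])[:,None]
def proj(p,X):
    r=R.from_quat(p["orientation"]).inv(); X=np.asarray(X,float).reshape(-1,3)
    rv=r.as_rotvec(); t=-r.apply(p["position"])
    return cv2.projectPoints(X,rv,t,K(p),p["dist_coeffs"])[0].reshape(-1,2)
def big(m):
    n,l,s,c=cv2.connectedComponentsWithStats(m.astype(np.uint8)); i=1+np.argmax(s[1:,4]); return l==i
E
python3 - <<'E'
from h import *
from cell import ctrl
for n,roi in (("top",(150,250,290,400)),("side",(190,260,270,380))):
    p=ctrl.camera_params(n); im=np.load(n+"0.npz")["im"]
    hsv=cv2.cvtColor(im,cv2.COLOR_BGR2HSV); h,s,v=[hsv[...,i] for i in range(3)]
    roim=np.zeros(h.shape,bool); roim[roi[0]:roi[1],roi[2]:roi[3]]=1
    red=big(((h<4)|(h>172))&(s>170)&roim&(v>70))
    yel=big((h>20)&(h<34)&(s>200)&roim)
    blue=((h>100)&(h<125)&(s>150)&roim)
    if n=="top": blue[:, 368:]=0
    blue=big(blue)
    green=big((h>38)&(h<85)&(s>90)&roim)
    for nm,m,z in(("red",red,32),("yel",yel,30),("blue",blue,30),("green",green,30)):
        ys,xs=np.nonzero(m); pts=np.c_[xs,ys].astype(np.float64)
        w=cast(p,pts,z)[:,:2].astype(np.float32)
        r=cv2.minAreaRect(w); print(n,nm,len(pts),"cen",w.mean(0),"px",pts.mean(0),"rect",r)
E
```

```text
top red 496 cen [512.6521   -11.023475] px [330.40927419 211.59879032] rect ((512.7000732421875, -11.302574157714844), (101.89410400390625, 37.582096099853516), 28.958900451660156)
top yel 151 cen [542.9193   -75.776764] px [353.7615894  200.52317881] rect ((542.5435180664062, -75.62312316894531), (20.95081329345703, 56.6204833984375), 29.246170043945312)
top blue 164 cen [588.49396  -49.261578] px [343.84146341 184.37195122] rect ((586.7897338867188, -50.11455535888672), (28.499847412109375, 55.54475784301758), 27.597278594970703)
top green 90 cen [558.45386 -65.57433] px [349.94444444 195.        ] rect ((558.6181640625, -65.6796646118164), (12.0730562210083, 57.24589920043945), 29.396940231323242)Traceback (most recent call last):
  File "<stdin>", line 8, in <module>
  File "h.py", line 15, in big
    n,l,s,c=cv2.connectedComponentsWithStats(m.astype(np.uint8)); i=1+np.argmax(s[1:,4]); return l==i
                                                                      ~~~~~~~~~^^^^^^^^^
    return _wrapfunc(a, 'argmax', axis=axis, out=out, **kwds)
    return bound(*args, **kwds)
ValueError: attempt to get argmax of an empty sequence
```

```bash
cat >> h.py <<'E'
TH=29.0; O=np.array([588.6,-50.3])
def b2w(x,y,z):
    a=np.radians(TH); return np.array([O[0]+x*np.cos(a)-y*np.sin(a),O[1]+x*np.sin(a)+y*np.cos(a),z])
def w2b(P):
    a=np.radians(TH); d=np.asarray(P)[...,:2]-O; return np.stack([d[...,0]*np.cos(a)+d[...,1]*np.sin(a),-d[...,0]*np.sin(a)+d[...,1]*np.cos(a)],-1)
def row(s,P,Rt=None):
    Rc=R.from_quat(s["tool_rot"])
    sh=Rc.inv().apply(P-s["eef_pos"])/500
    if Rt is None: tv=np.zeros(3)
    else: tv=(Rc.inv()*Rt).as_rotvec()/2
    return np.round(np.r_[tv,sh],4)
def Rt():
    a=np.radians(TH); X=[np.cos(a),np.sin(a),0];Z=[0,0,-1];Y=np.cross(Z,X); return R.from_matrix(np.c_[X,Y,Z])
def jaw(mm): return mm/94*2-1
E
python3 - <<'E'
from h import *
from cell import ctrl
s=ctrl.sense()
P=b2w(-80,42,160); print(P,row(s,P,Rt()), row(s,(P+s["eef_pos"])/2),jaw(70))
E
```

```text
[498.26841938 -52.35074192 160.        ] [-5.0000e-04  7.0000e-04  1.0999e+00 -9.4770e-01 -9.7330e-01  9.0400e-02] [ 0.      0.      0.     -0.4739 -0.4866  0.0452] 0.4893617021276595
```

```bash
python3 -m crank '[[0,0,0.55,-0.474,-0.487,0.045,0.49],[0,0,0.55,-0.474,-0.487,0.045,0.49],[0,0,0.55,-0.474,-0.487,0.045,0.49],[0,0,0.55,-0.474,-0.487,0.045,0.49],[0,0,0.55,-0.474,-0.487,0.045,0.49],[0,0,0.55,-0.474,-0.487,0.045,0.49],[0,0,0.55,-0.474,-0.487,0.045,0.49],[0,0,0.55,-0.474,-0.487,0.045,0.49]]'
python3 - <<'E'
from h import *
from cell import ctrl
s=ctrl.sense()
P=b2w(-80,42,160); print(row(s,P,Rt()),s["qpos"])
E
```

```text
t: 0.95
eef_pos: [387.1, 264.4, 181.8]
tool_rot: [0.698, 0.716, -0.001, 0.0]
ft_force: [-0.1, 0.6, -0.7]
opening: 70.3
[ 0.      0.0014  0.545  -0.6389  0.2063  0.0448] [ 3.57796677e-01 -1.69137391e-01  2.02875035e+00 -1.81066139e-03
  1.28400307e+00  3.32932804e-01]
```

```bash
python3 -m crank '[[0,0,0.545,-0.639,0.206,0.045,0.49],[0,0,0.545,-0.639,0.206,0.045,0.49],[0,0,0.545,-0.639,0.206,0.045,0.49],[0,0,0.545,-0.639,0.206,0.045,0.49],[0,0,0.545,-0.639,0.206,0.045,0.49],[0,0,0.545,-0.639,0.206,0.045,0.49],[0,0,0.545,-0.639,0.206,0.045,0.49],[0,0,0.545,-0.639,0.206,0.045,0.49],[0,0,0.545,-0.639,0.206,0.045,0.49]]'
python3 - <<'E'
from h import *
from cell import ctrl
s=ctrl.sense()
P=b2w(-80,42,160); print(row(s,P,Rt()),s["qpos"])
p=ctrl.camera_params("wrist"); im,d=ctrl.read_camera("wrist"); np.savez("w1.npz",im=im,d=d,**p); cv2.imwrite("pics/w1.png",im)
E
```

```text
t: 1.85
eef_pos: [498.0, -53.4, 159.5]
tool_rot: [0.968, 0.249, -0.001, 0.001]
ft_force: [0.0, 0.1, -0.9]
opening: 70.0
[ 0.0003  0.0015 -0.001   0.0016 -0.0016 -0.0011] [-0.33218835 -0.05982575  1.97249395 -0.00270097  1.23049272  0.73534086]
```

View pics/w1.png

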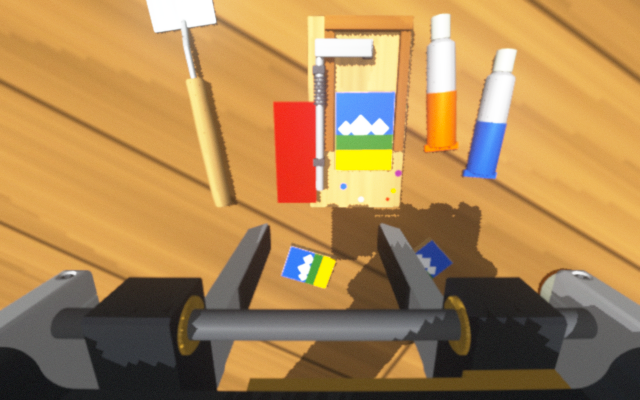

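The wrist view shows the red bar at about (295,152), the panel at about (364,132) with its trailing edge near v=170, and the fingertips at about (265,230) and (385,230). I'll refine the board pose from this view.

```bash
python3 - <<'E'
from h import *
z=np.load("w1.npz"); p={k:z[k] for k in z.files}; p["vertical_fov"]=float(p["vertical_fov"]);im=p["im"]
hsv=cv2.cvtColor(im,cv2.COLOR_BGR2HSV); h,s,v=[hsv[...,i] for i in range(3)]
roi=np.zeros(h.shape,bool); roi[80:210,265:400]=1
b=im.astype(int)
red=big(((h<6)|(h>172))&(s>200)&roi)
pan=roi.copy(); pan[:, :330]=0; 
yel=big((h>24)&(h<34)&(s>220)&roi); blue=big((h>95)&(h<125)&(s>130)&pan); gr=big((h>38)&(h<85)&(s>110)&pan)
for nm,m,zz in(("red",red,32),("yel",yel,30),("blue",blue,30),("green",gr,30)):
    ys,xs=np.nonzero(m); w=cast(p,np.c_[xs,ys],zz); r=cv2.minAreaRect(w[:,:2].astype(np.float32)); B=w2b(w)
    print(nm,len(xs),r,"board min/max",np.percentile(B,1,0).round(1),np.percentile(B,99,0).round(1))
ys,xs=np.nonzero(red); 
# px size
c=cast(p,[[320,150],[321,150],[320,151]],30); print(c[1]-c[0],c[2]-c[0])
E
```

```text
red 3824 ((514.4314575195312, -9.967212677001953), (102.38993835449219, 40.31706237792969), 28.886764526367188) board min/max [-95.4  52.1] [ 4.9 91. ]
yel 1097 ((542.9957885742188, -75.08607482910156), (20.028762817382812, 57.158084869384766), 28.905872344970703) board min/max [-61.9 -27.6] [-41.9  28.9]
blue 1583 ((583.7369995117188, -52.22743225097656), (38.803382873535156, 55.706180572509766), 28.987850189208984) board min/max [-22.6 -26.8] [14.2 28.4]
green 729 ((558.87548828125, -66.192626953125), (12.252781867980957, 57.28483963012695), 28.91728973388672) board min/max [-39.9 -27.5] [-27.5  29.1]
[ 0.4996723 -0.9065715  0.       ] [-0.90886207 -0.49693277  0.        ]
```

```bash
sed -i 's/^TH=.*/TH=28.95; O=np.array([589.2,-49.4])/' h.py; python3 - <<'E'
from h import *
from cell import ctrl
s=ctrl.sense()
for z in (60,38): print(row(s,b2w(-82,42,z),Rt()))
E
```

```text
[ 0.0003  0.0014  0.0007 -0.0004 -0.0013  0.199 ]
[ 0.0003  0.0014  0.0007 -0.0003 -0.0013  0.243 ]
```

```bash
python3 -m crank '[[0,0.001,0.001,0,-0.001,0.08,0.49],[0,0.001,0.001,0,-0.001,0.15,0.49],[0,0.001,0.001,0,-0.001,0.20,0.49],[0,0.001,0.001,0,-0.001,0.225,0.49],[0,0.001,0.001,0,-0.001,0.235,0.49],[0,0.001,0.001,0,-0.001,0.235,0.49]]'
python3 - <<'E'
from h import *
from cell import ctrl
s=ctrl.sense()
print(row(s,b2w(-82,42,23.5),Rt()), w2b(s["eef_pos"]))
im,d=ctrl.read_camera("wrist"); cv2.imwrite("pics/w2.png",im)
im,d=ctrl.read_camera("side"); cv2.imwrite("pics/s2.png",cv2.resize(im[150:290,220:400],None,fx=4,fy=4,interpolation=cv2.INTER_CUBIC))
E
```

```text
t: 2.5
eef_pos: [497.6, -52.0, 42.3]
tool_rot: [0.968, 0.25, -0.0, 0.0]
ft_force: [0.2, 0.0, 0.3]
opening: 70.2
[ 0.0004  0.0003  0.0002 -0.001   0.0001  0.0376] [-81.47079143  42.04650322]
```

View pics/w2.png

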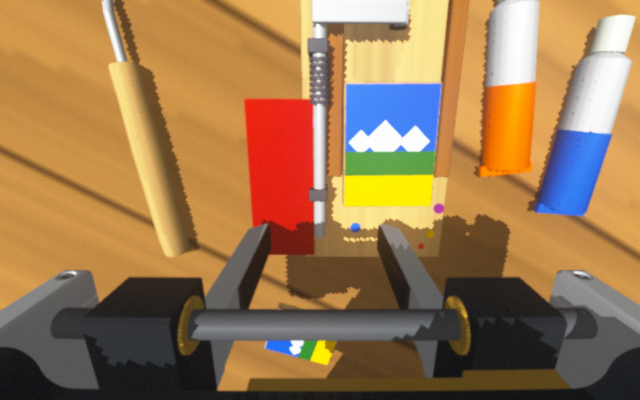

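View pics/s2.png

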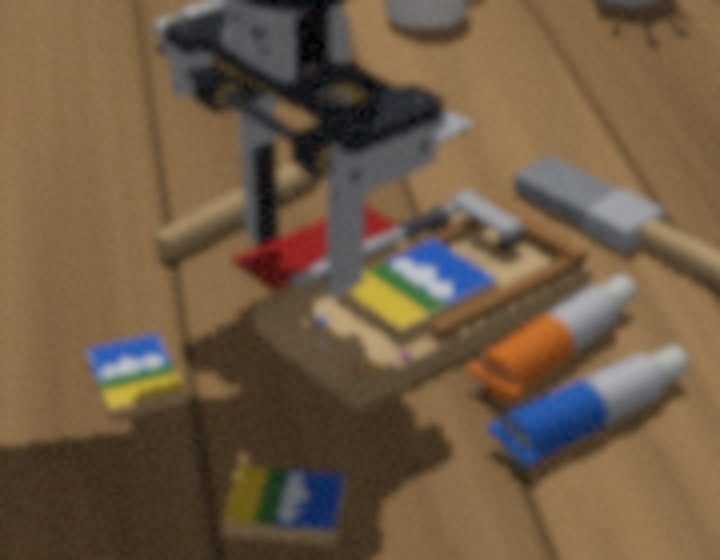

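The fingertips are where I want them: one over the near part of the red bar (265,230 in the wrist view), the other behind the panel's yellow edge (385,230). Next I press down.

```bash
python3 -m crank '[[0,0,0,-0.001,0,0.016,0.49],[0,0,0,-0.001,0,0.026,0.49],[0,0,0,-0.001,0,0.034,0.49],[0,0,0,-0.001,0,0.037,0.49],[0,0,0,-0.001,0,0.037,0.49],[0,0,0,-0.001,0,0.037,0.49]]'
python3 - <<'E'
from h import *
from cell import ctrl
s=ctrl.sense()
print(w2b(s["eef_pos"]),s["eef_pos"][2],s["ft_force"],s["ft_torque"])
im,d=ctrl.read_camera("wrist"); cv2.imwrite("pics/w3.png",im)
E
```

```text
t: 3.2
eef_pos: [499.3, -53.5, 26.0]
tool_rot: [0.968, 0.25, 0.002, 0.002]
ft_force: [-0.2, -1.4, 6.9]
opening: 70.3
[-80.65427506  39.87624232] 26.030978691329086 [-0.22775928 -1.36691778  6.89999625] [-0.09654455  0.3529207   0.00090123]
```

View pics/w3.png

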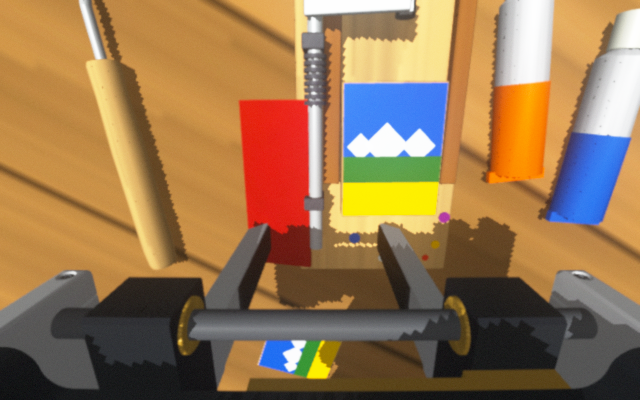

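```bash
python3 -m crank '[[0,0,0,0,-0.006,0.007,0.49],[0,0,0,0,-0.008,0.010,0.49],[0,0,0,0,-0.008,0.010,0.49],[0,0,0,0,-0.008,0.010,0.49]]'
python3 - <<'E'
from h import *
from cell import ctrl
s=ctrl.sense()
print(w2b(s["eef_pos"]),s["eef_pos"][2],s["ft_force"],s["ft_torque"],row(s,b2w(-82,42,23.5),Rt()))
E
```

```text
t: 3.65
eef_pos: [499.3, -51.2, 22.6]
tool_rot: [0.968, 0.25, 0.003, 0.003]
ft_force: [0.4, -1.3, 7.9]
opening: 69.9
[-79.54768221  41.95901349] 22.636386139471238 [ 0.39129169 -1.34701455  7.91636154] [-0.22669442  0.27110257  0.05010967] [ 0.004  -0.0021  0.0001 -0.0049 -0.0001 -0.0017]
```

```bash
python3 -m crank '[[0.004,-0.002,0,0.008,-0.004,0.0035,0.49],[0.004,-0.002,0,0.016,-0.004,0.0035,0.49],[0.004,-0.002,0,0.024,-0.004,0.0035,0.49],[0.004,-0.002,0,0.032,-0.004,0.0035,0.49],[0.004,-0.002,0,0.040,-0.004,0.0035,0.49]]'
python3 - <<'E'
from h import *
from cell import ctrl
s=ctrl.sense()
print(w2b(s["eef_pos"]),s["eef_pos"][2],s["ft_force"],s["ft_torque"],row(s,b2w(-82,42,23.5),Rt()))
im,d=ctrl.read_camera("wrist"); cv2.imwrite("pics/w4.png",im)
E
```

```text
t: 4.15
eef_pos: [514.5, -39.8, 20.8]
tool_rot: [0.968, 0.251, -0.002, -0.001]
ft_force: [-5.8, 0.1, 6.8]
opening: 70.0
[-60.74500237  44.56049183] 20.83356017436056 [-5.76219358  0.13515696  6.80179736] [-0.06620315  1.31488852  0.19126602] [-0.001   0.0018  0.0006 -0.0425  0.0051 -0.0052]
```

View pics/w4.png

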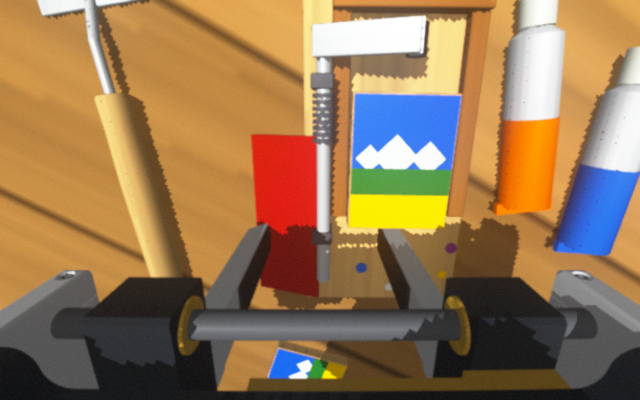

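```bash
python3 -m crank '[[0,0,0,0.010,0.003,-0.0015,0.49],[0,0,0,0.018,0.003,-0.002,0.49],[0,0,0,0.026,0.003,-0.002,0.49],[0,0,0,0.034,0.003,-0.002,0.49],[0,0,0,0.042,0.003,-0.002,0.49],[0,0,0,0.050,0.003,-0.002,0.49]]'
python3 - <<'E'
from h import *
from cell import ctrl
s=ctrl.sense()
print(w2b(s["eef_pos"]),s["eef_pos"][2],s["ft_force"],s["ft_torque"],row(s,b2w(-82,42,23.5),Rt()))
im,d=ctrl.read_camera("wrist"); cv2.imwrite("pics/w5.png",im)
E
```

```text
t: 4.8
eef_pos: [536.2, -28.7, 21.6]
tool_rot: [0.968, 0.251, -0.004, -0.001]
ft_force: [-4.2, -1.5, 5.8]
opening: 70.2
[-36.40581222  43.78296403] 21.649759874908284 [-4.23292982 -1.48912138  5.75928384] [-0.05788713  1.30436914  0.19815754] [-0.0021  0.0033  0.001  -0.0912  0.0034 -0.0031]
```

View pics/w5.png

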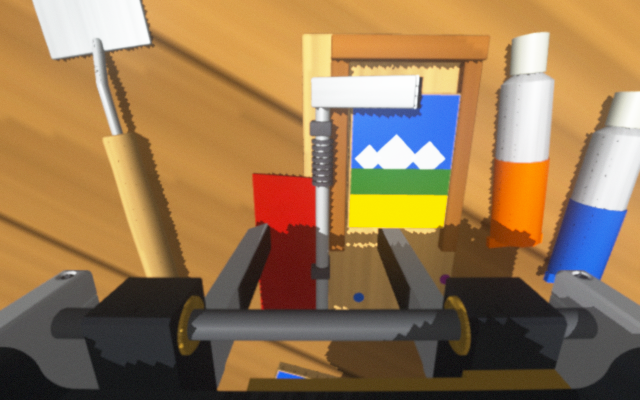

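The panel is sliding under the open clip, its front edge now beneath the arm at (385,90). I'll push on towards the stop.

```bash
python3 -m crank '[[0,0,0,0.010,0.003,-0.001,0.49],[0,0,0,0.018,0.003,-0.001,0.49],[0,0,0,0.026,0.003,-0.001,0.49],[0,0,0,0.031,0.003,-0.001,0.49],[0,0,0,0.034,0.003,-0.001,0.49]]'
python3 - <<'E'
from h import *
from cell import ctrl
s=ctrl.sense()
print(w2b(s["eef_pos"]),s["eef_pos"][2],s["ft_force"],s["ft_torque"])
im,d=ctrl.read_camera("wrist"); cv2.imwrite("pics/w6.png",im)
E
```

```text
t: 5.35
eef_pos: [550.9, -21.5, 22.0]
tool_rot: [0.968, 0.251, -0.006, -0.002]
ft_force: [-4.9, -1.4, 6.5]
opening: 69.7
[-20.02406973  42.9712907 ] 21.966781080705445 [-4.85695064 -1.37394302  6.47148297] [-0.03906998  1.35248196  0.18499118]
```

View pics/w6.png

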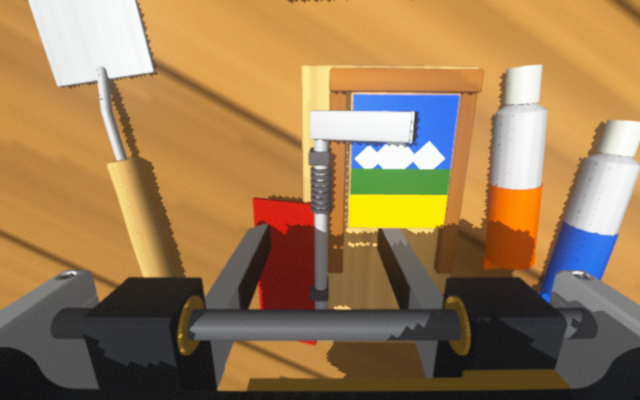

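The panel's front edge (v≈93) is almost at the stop (v≈91). I'll push the last millimetres until the force rises.

```bash
python3 -m crank '[[0,0,0,0.004,0.002,-0.0005,0.49],[0,0,0,0.008,0.002,-0.0005,0.49],[0,0,0,0.010,0.002,-0.0005,0.49],[0,0,0,0.010,0.002,-0.0005,0.49]]'
python3 - <<'E'
from h import *
from cell import ctrl
s=ctrl.sense()
print(w2b(s["eef_pos"]),s["eef_pos"][2],s["ft_force"],s["ft_torque"])
im,d=ctrl.read_camera("wrist"); cv2.imwrite("pics/w7.png",cv2.resize(im[50:250,280:500],None,fx=3,fy=3))
E
```

```text
t: 5.8
eef_pos: [551.6, -21.2, 22.1]
tool_rot: [0.968, 0.252, -0.012, -0.002]
ft_force: [-17.3, -5.7, 16.1]
opening: 70.0
[-19.26421227  42.92878865] 22.07682292280484 [-17.34541017  -5.65298499  16.0545945 ] [-1.31882188  3.35585622 -0.42008511]
```

View pics/w7.png

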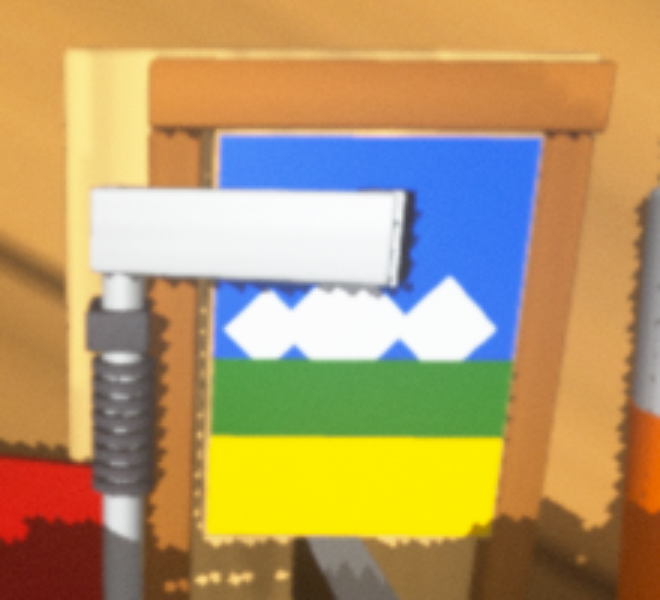

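The force rose to 18 N while the tip moved only 0.8 mm, and the picture shows the panel's edge touching the stop, so it is home. I'll back off 8 mm with the bar still held, then rise.

```bash
python3 -m crank '[[0.002,0.01,0,0,0.002,0,0.49],[0.002,0.01,0,-0.006,0.002,0,0.49],[0.002,0.01,0,-0.012,0.002,0,0.49],[0.002,0.01,0,-0.018,0.002,0,0.49],[0.002,0.01,0,-0.018,0.002,0,0.49]]'
python3 - <<'E'
from h import *
from cell import ctrl
s=ctrl.sense()
print(w2b(s["eef_pos"]),s["eef_pos"][2],s["ft_force"],s["ft_torque"],row(s,b2w(-82,42,23.5),Rt()))
im,d=ctrl.read_camera("wrist"); cv2.imwrite("pics/w8.png",cv2.resize(im[50:250,280:500],None,fx=3,fy=3))
E
```

```text
t: 6.35
eef_pos: [545.9, -25.9, 23.7]
tool_rot: [0.968, 0.251, -0.0, -0.007]
ft_force: [1.7, 4.3, 7.0]
opening: 69.8
[-26.5086987  41.4760774] 23.65164675680983 [1.68119704 4.26464753 6.95700298] [ 0.85993313 -0.11227477 -0.11139717] [-0.007  -0.0016  0.0008 -0.111  -0.0012 -0.    ]
```

View pics/w8.png

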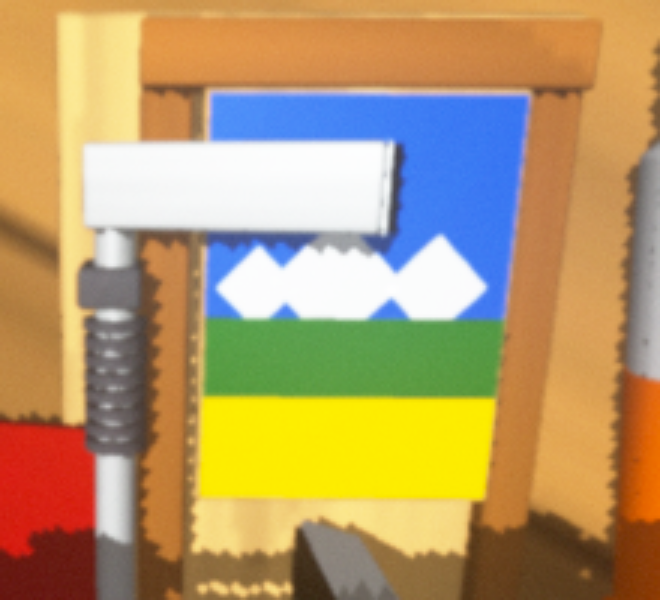

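The panel stayed at the stop and the finger is clear of it, about 7 mm behind. Now I'll rise straight up and release the bar.

```bash
python3 -m crank '[[0,0,0,0,0,-0.008,0.49],[0,0,0,0,0,-0.016,0.49],[0,0,0,0,0,-0.030,0.49],[0,0,0,0,0,-0.07,0.49],[0,0,0,-0.03,0,-0.13,0.49],[0,0,0,-0.06,0,-0.20,0.49],[0,0,0,-0.1,0,-0.24,0.49],[0,0,0,-0.1,0,-0.24,0.49],[0,0,0,-0.1,0,-0.24,0.49]]'
python3 - <<'E'
from h import *
from cell import ctrl
s=ctrl.sense()
print(w2b(s["eef_pos"]),s["eef_pos"][2],s["ft_force"],s["qvel"].round(3))
im,d=ctrl.read_camera("wrist"); cv2.imwrite("pics/w9.png",cv2.resize(im[0:210,240:420],None,fx=2.8,fy=2.8,interpolation=cv2.INTER_CUBIC))
p=ctrl.camera_params("wrist"); np.savez("w9.npz",im=im,**p)
im,d=ctrl.read_camera("side"); cv2.imwrite("pics/s9.png",cv2.resize(im[160:290,220:400],None,fx=4,fy=4,interpolation=cv2.INTER_CUBIC))
im,d=ctrl.read_camera("top"); cv2.imwrite("pics/t9.png",im)
E
```

```text
t: 7.3
eef_pos: [502.6, -51.9, 143.3]
tool_rot: [0.968, 0.25, -0.0, -0.007]
ft_force: [0.2, -0.0, 0.4]
opening: 70.1
[-76.97724927  39.68683049] 143.2649110195275 [ 0.17940417 -0.03338327  0.37311854] [ 0.012  0.039  0.007  0.001 -0.    -0.003]
```

View pics/w9.png

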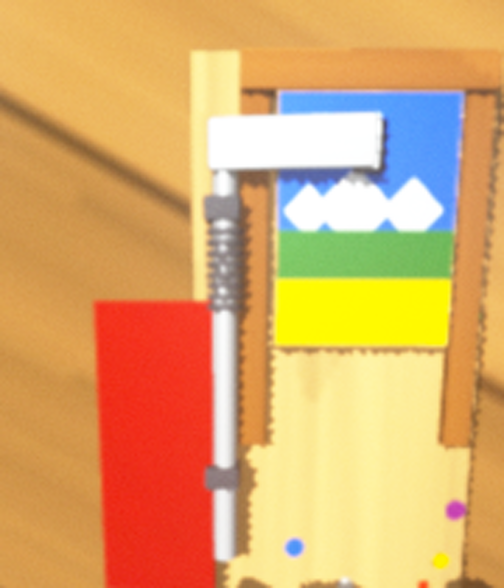

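View pics/s9.png

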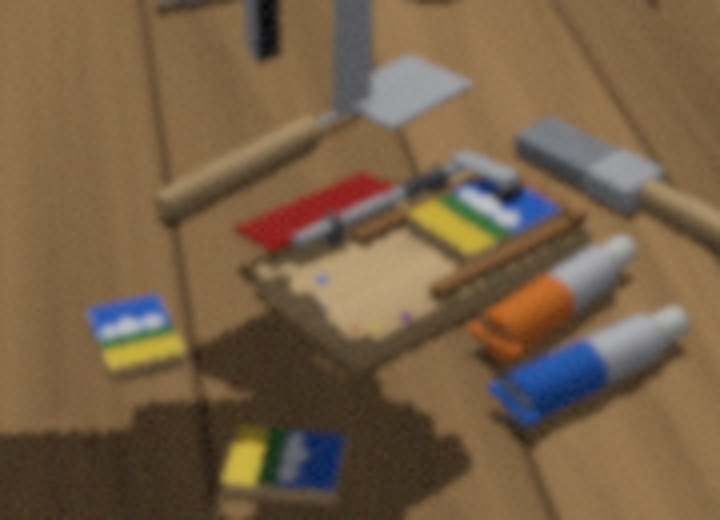

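View pics/t9.png

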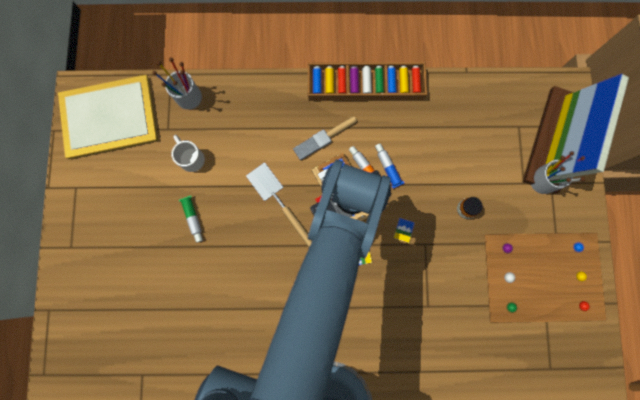

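The panel's top edge meets the stop with a gap of less than a pixel (under 1 mm, both 12 mm high). The clip's arm is down on the panel, the robot is clear, and the tubes, brush, knife, mug and jar sit at their original pixels. Handing in.

```bash
python3 -c "
from cell import ctrl
ctrl.sign_off()"
```

```text
the job is handed in; nothing more can be done
```

The panel is home against the end stop with the clip shut on it, and I handed the job in about 7.5 s into the 38 s allowed. No verdict is reported.

**What I did:** I held the red bar down with one fingertip, opening the clip to about 0.3 rad, estimated from the tip height. With the other fingertip I pushed the panel under the open clip until the horizontal push force rose to about 18 N and it stopped moving. I then backed off about 7 mm with the bar still held, and lifted straight up to release it.

**Last checks:**
- **Panel:** the wrist picture shows it flat against the stop, with a gap under about 1 mm.
- **Clip:** its arm is down on the panel and the bar is back up. I had no direct reading of the clip angle or pad force, so these come from the pictures only.
- **Robot:** it is clear of everything, with wrist force near 0 N.
- **Bystanders:** I judged these by eye, not by measurement. In the last top view everything not hidden by the arm, including the mug, jar, knife and green tube, was where it started. The orange and blue tubes were partly covered there, but look undisturbed in the side view.

**Disagreement:** the top and wrist views differed by about 2 mm on the board's position, so I used a middle value and relied on contact force at the stop.

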